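# Sort ratchet clamps: latched ones onto the clip rail, the loose one into the return bay

### The arm

A 6-joint arm with a two-finger parallel gripper is mounted at the origin on the work surface. World frame = base frame: x ahead of the robot, y to its left, z up, the work surface at z = 0. Lengths are in m, angles in degrees, forces in N, time in s.
With the tool pointing down it reaches from about 0.325 to 0.9 m from the base axis. Payload 6.1 kg.
Tool frame: the origin (TCP) lies between the finger pads; the fingertips stand 17 mm ahead of it and the grasp point (between the pads) lies 2 mm behind it (r.finger_overhang is the distance from the TCP to the fingertips, in m); z points along the fingers, y is the direction in which the jaws open and shut (so a half turn about z gives the same grasp; the last joint's range is limited). The gripper opens to 85 mm and grips with 20 to 120 N. Pads are 22 mm wide; open, the fingers measure 114 mm over their backs; the gripper's body (76 mm by 85 mm) begins 54 mm behind the grasp point. The pads swing forward as they close: fully open they stand 13 mm farther back than shut.
Start: joints at [-82.225, 12.628, 87.462, -0, 79.91, -7.225], TCP at [0.162, -0.604, 0.248] pointing down, gripper open.
Joint ranges: [-170.65, 170.65], [-52.31, 119.04], [5.05, 147.46], [-71.25, 251.25], [11.57, 151.72], [-153.62, 153.62]. Speed limits (degrees/s): [147.25, 147.25, 172.46, 180, 180, 180].

### API

Orientations are given as [roll, pitch, yaw] about the fixed x, y, z axes, in that order (R = Rz(yaw) Ry(pitch) Rx(roll)).
In Python, from bench import r, imaging, job_done gives the robot as it stands. Calls block until the motion is done:
- r.goto(position, orientation): joint-space move of the TCP to a pose.
- r.move_linear(position, frame=None, feed=0.15): straight line of the TCP; frame=None keeps the orientation; feed is the mean speed in m/s.
- r.move_joints(angles): joint-space move.
- r.grip(opening, squeeze=None): opening from 0.0 (shut) to 1.0 (fully open); squeeze is the grip in N (None keeps the last); returns when the fingers have stopped.
- r.pause(seconds).
- r.ik(position, orientation): joint angles nearest the present ones, or None.
- imaging.capture(name): name is "scene" or "top" or "wrist"; returns the picture (384x512x3 uint8, red, green, blue); there is no depth.
- imaging.calibration(name): a dict with "vertical_fov" (degrees; the focal length in pixels is half the picture's height over the tangent of half this angle, whatever the lens; pixels are square), "cx", "cy" (the principal point, pixels), "k1" (the pictures are not rectified: a ray, as slopes to the right and down, at radius r is drawn at 1 + k1 r^2 times it, then the intrinsics apply), "R" (3x3) and "t" (3): a world point X has camera coordinates R X + t. Camera axes: x right, y down, z forward; pixel columns grow to the right and rows downward; lengths in m; the calibration is good to about 2 mm. A picture is of the moment at which its call begins: read the wrist's pose just before it. calibration takes no time and is no camera call; for the wrist camera it gives the pose at the moment of the call.
A pose or a line that the arm cannot do raises r.MotionError and nothing moves.
- job_done(): hands the job in, once; it reports no verdict.
Readings, each from a call of its own:
- r.get_clock(): time.
- r.get_joint_positions(): joint angles.
- r.get_qd(): joint speeds.
- r.get_joint_efforts(): joint torques, N m.
- r.get_ee_pos(): TCP position.
- r.get_orientation(): TCP orientation.
- r.get_wrist_force(): force on the tool from outside, world axes, zero at the start.
- r.get_ft_torque(): the same for the moment, N m.
- r.get_grip_width(): opening from 0.0 (shut) to 1.0 (fully open).
Only numpy, scipy, OpenCV 4.12 (cv2) and the standard library are available. Lean on these libraries where they do the work, as an engineer would, in place of code of your own. Each camera call takes 0.05 s, during which the arm holds its last target. There are 200 camera calls.

### The job

All three ratchet clamps look shut, but one is not caught on its ratchet: find it by pushing the thumb posts sideways, and leave it swung well open. Without lifting any clamp, slide the loose, opened one into the wooden return bay on the left so that its pivot nut is well inside (handles may stick out). Slide each latched one jaws-first under the clip rail until its collar clicks fully home in any free spring clip, without ramming the rail; leave the other things where they are.

Things in the scene. Friction and masses are not known exactly. Their poses are not given: they have to be found in the camera images.
- nut_a (a point): Ratchet clamp A: centre of its tall knurled pivot nut, an upright cylinder 24 mm in diameter from 22 to 48 mm above the bench (this point at 35 mm). Below it a coaxial collar, 36 mm in diameter, 10 to 22 mm high. x axis: towards the jaws. The clamp's weight (0.4 kg, times 0.75 to 1.3) lies behind the nut, so it trails into line when the nut is pushed along.
- tip_a (a point): Point between the jaw tips of clamp A when shut, 55 mm ahead of the nut, 5 mm above the bench. The plier-like clamp lies flat and is 10 mm thick; jaws end 58 mm ahead of the nut, two black handles 70 mm behind it; 36 mm wide when shut, on a round foot plate 64 mm across and 2.7 mm thick under the nut and a small skid under the handles.
- post_a (a point): Thumb post of clamp A: upright steel pin 8 mm in diameter on the end of the moving handle, 10 to 38 mm above the bench, this point at 25 mm. When shut it is 60 mm behind the nut and 12 mm to its +y. Pushed towards the clamp's +y it swings a loose handle open with under 2 N; a latched handle does not give and the whole clamp turns on the bench instead.
- jaw_a (a joint): Angle (rad) of clamp A's halves about the nut: 0 = shut, 0.6 = widest open (handle to +y, its jaw to -y). All three start shut (under 0.05). Latched: stays there. Loose: swings easily and stays where it is left.
- nut_b (a point): Ratchet clamp B: centre of its tall knurled pivot nut, an upright cylinder 24 mm in diameter from 22 to 48 mm above the bench (this point at 35 mm). Below it a coaxial collar, 36 mm in diameter, 10 to 22 mm high. x axis: towards the jaws. The clamp's weight (0.4 kg, times 0.75 to 1.3) lies behind the nut, so it trails into line when the nut is pushed along.
- tip_b (a point): Point between the jaw tips of clamp B when shut, 55 mm ahead of the nut, 5 mm above the bench. The plier-like clamp lies flat and is 10 mm thick; jaws end 58 mm ahead of the nut, two black handles 70 mm behind it; 36 mm wide when shut, on a round foot plate 64 mm across and 2.7 mm thick under the nut and a small skid under the handles.
- post_b (a point): Thumb post of clamp B: upright steel pin 8 mm in diameter on the end of the moving handle, 10 to 38 mm above the bench, this point at 25 mm. When shut it is 60 mm behind the nut and 12 mm to its +y. Pushed towards the clamp's +y it swings a loose handle open with under 2 N; a latched handle does not give and the whole clamp turns on the bench instead.
- jaw_b (a joint): Angle (rad) of clamp B's halves about the nut: 0 = shut, 0.6 = widest open (handle to +y, its jaw to -y). All three start shut (under 0.05). Latched: stays there. Loose: swings easily and stays where it is left.
- nut_c (a point): Ratchet clamp C: centre of its tall knurled pivot nut, an upright cylinder 24 mm in diameter from 22 to 48 mm above the bench (this point at 35 mm). Below it a coaxial collar, 36 mm in diameter, 10 to 22 mm high. x axis: towards the jaws. The clamp's weight (0.4 kg, times 0.75 to 1.3) lies behind the nut, so it trails into line when the nut is pushed along.
- tip_c (a point): Point between the jaw tips of clamp C when shut, 55 mm ahead of the nut, 5 mm above the bench. The plier-like clamp lies flat and is 10 mm thick; jaws end 58 mm ahead of the nut, two black handles 70 mm behind it; 36 mm wide when shut, on a round foot plate 64 mm across and 2.7 mm thick under the nut and a small skid under the handles.
- post_c (a point): Thumb post of clamp C: upright steel pin 8 mm in diameter on the end of the moving handle, 10 to 38 mm above the bench, this point at 25 mm. When shut it is 60 mm behind the nut and 12 mm to its +y. Pushed towards the clamp's +y it swings a loose handle open with under 2 N; a latched handle does not give and the whole clamp turns on the bench instead.
- jaw_c (a joint): Angle (rad) of clamp C's halves about the nut: 0 = shut, 0.6 = widest open (handle to +y, its jaw to -y). All three start shut (under 0.05). Latched: stays there. Loose: swings easily and stays where it is left.
- clip_1 (a point): Spring clip 1 of the rail (clip 1 at the -y end): where the centre of a clamp's pivot nut stands when fully home, 35 mm above the bench. x axis: the way to push in, away from the robot. Two sprung rollers (10 mm diameter, 28 mm clear between, axes 11 mm before this point) part for the collar (a push of 7 to 12 N in all) and click shut behind it; the collar then meets the solid rail; 15 to 20 N is plenty.
- clip_2 (a point): Spring clip 2 of the rail (clip 1 at the -y end): where the centre of a clamp's pivot nut stands when fully home, 35 mm above the bench. x axis: the way to push in, away from the robot. Two sprung rollers (10 mm diameter, 28 mm clear between, axes 11 mm before this point) part for the collar (a push of 7 to 12 N in all) and click shut behind it; the collar then meets the solid rail; 15 to 20 N is plenty.
- clip_3 (a point): Spring clip 3 of the rail (clip 1 at the -y end): where the centre of a clamp's pivot nut stands when fully home, 35 mm above the bench. x axis: the way to push in, away from the robot. Two sprung rollers (10 mm diameter, 28 mm clear between, axes 11 mm before this point) part for the collar (a push of 7 to 12 N in all) and click shut behind it; the collar then meets the solid rail; 15 to 20 N is plenty.
- rail: Aluminium clip rail fixed to the bench, clips 140 mm apart along its y; origin on the bench under clip 2. Its face is 18.5 mm beyond the clip points; bar 14 to 34 mm high. Clip blocks and rollers: 13 to 24 mm high, 80 mm wide, reaching 24 mm before the clip point. The clamps' jaws and handles pass underneath; the nut stands above the clip blocks. Four thin feet midway between clips and at the ends.
- bay_mid (a point): Return bay on the robot's left: floor of bare bench between three pale wooden battens 22 mm high. Point at the middle of the bay, 35 mm above the bench. Its open mouth faces its -y side, 75 mm from this point; the back batten's face is 75 mm away on +y; the side battens' faces are 112 mm away on either side (x).
- bolt_1: Bystander, leave alone: steel hex bolt standing on its head, 18 mm wide, 22 mm high, by the rail between clips 1 and 2. Origin under its middle (tools: on the tool).
- bolt_2: Bystander, leave alone: steel hex bolt standing on its head, 18 mm wide, 18 mm high, by the rail between clips 2 and 3. Origin under its middle (tools: on the tool).
- tape: Bystander, leave alone: black roll of tape lying flat, 64 mm across, 18 mm high. Origin under its middle (tools: on the tool).
- driver: Bystander, leave alone: screwdriver lying on the bench, handle to its -x. Origin under its middle (tools: on the tool).
- spanner: Bystander, leave alone: spanner lying on the bench, handle to its -x. Origin under its middle (tools: on the tool).
- parts_bin: Bystander, leave alone: small blue bin 120 x 90 x 50 mm. Origin under its middle (tools: on the tool).
- bush: Bystander, leave alone: brass bush, 26 mm across, 20 mm high. Origin under its middle (tools: on the tool).
There are look-alikes about, which are no part of the job. What is shaped like the part that bears nut_b but green or purple is not meant.

How it is judged:
By the outcome, as a careful person would: the job done as asked, in the order asked, and still so for the second after the job is handed in, with the robot touching nothing.
It also fails if it takes over 72 s, if anything falls off the work surface, if the arm or the gripper's body presses on something with over 40 N, if the wrist force passes 120 N, or if a joint passes its speed limit or range.

## Working session

There is one attempt and no reset: what is moved stays moved. The work goes in short steps, each a Python script; the robot and the scene stay as the last script left them, time stands still between calls to the robot, and variables do not carry over. Pictures are saved under pics/ and viewed, about 8 in all and at most 12, crops included, and the job is handed in when it is done.

```bash
ls; mkdir -p pics
cat > h.py <<'E'
import numpy as np, cv2
from bench import r, imaging, job_done
def snap(cam,name):
    im=imaging.capture(cam); cv2.imwrite(f'pics/{name}.png',im[:,:,::-1]); return im
def K(cal):
    f=192/np.tan(np.radians(cal['vertical_fov'])/2); return f
def ray(cal,uv,z):
    f=K(cal); d=np.array([(uv[0]-cal['cx'])/f,(uv[1]-cal['cy'])/f]); s=d.copy()
    for _ in range(20): s=d/(1+cal['k1']*(s@s))
    R=np.array(cal['R']);t=np.array(cal['t']); C=-R.T@t; w=R.T@np.array([s[0],s[1],1])
    return C+w*(z-C[2])/w[2]
def proj(cal,X):
    p=np.array(cal['R'])@np.array(X)+np.array(cal['t']); s=p[:2]/p[2]; s=s*(1+cal['k1']*(s@s))
    return s*K(cal)+[cal['cx'],cal['cy']]
E
python3 - <<'E'
from h import *
a=snap('top','top0');b=snap('scene','scene0')
cv2.imwrite('pics/top0x.png',cv2.resize(a[:,:,::-1],(800,600),interpolation=cv2.INTER_CUBIC))
cv2.imwrite('pics/scene0x.png',cv2.resize(b[:,:,::-1],(800,600),interpolation=cv2.INTER_CUBIC))
for n in('top','scene'):
    c=imaging.calibration(n);print(n,c)
print(r.get_clock(),r.get_orientation(),r.finger_overhang)
E
```

```text
pics
top {'vertical_fov': 44.59019145088688, 'cx': 254.22002214788807, 'cy': 198.94464942294388, 'k1': 0.038124364430188615, 'R': array([[-0.0198725 , -0.99967536, -0.01594561],
       [-0.99818167,  0.02074554, -0.05659485],
       [ 0.05690728,  0.01479194, -0.99826988]]), 't': array([0.0489889 , 0.53977732, 1.19479507])}
scene {'vertical_fov': 55.88033916478794, 'cx': 252.92569441095225, 'cy': 194.57416327583965, 'k1': -0.10957250983266151, 'R': array([[ 0.86493183,  0.5016382 , -0.01587582],
       [ 0.27627338, -0.50228622, -0.81937877],
       [-0.4190059 ,  0.70432072, -0.57303262]]), 't': array([-0.43957059, -0.09017006,  1.12264868])}
0.1 [-1.79901253e+02 -1.20504066e-02  1.49983256e+01] 0.017
```

View pics/top0x.png

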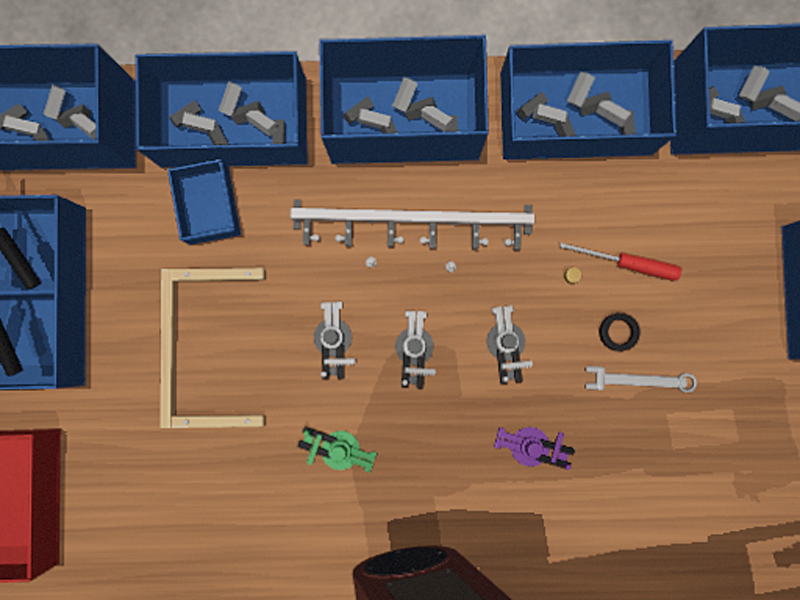

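View pics/scene0x.png

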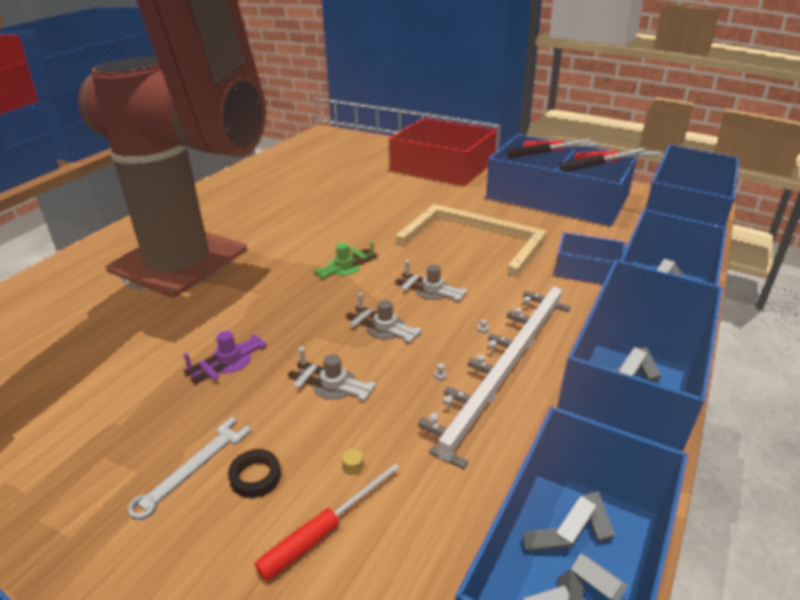

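Targets are the grey clamps at (332,338), (415,346) and (508,342) in the 800 px top view. The look-alikes to avoid are green at (340,450) and purple at (530,447). I'll check with one close crop.

Run:
```python
from h import *
im=cv2.imread('pics/top0.png'); c=imaging.calibration('top')
cv2.imwrite('pics/crop0.png',cv2.resize(im[120:256,180:360],None,fx=4.4,fy=4.4,interpolation=cv2.INTER_CUBIC))
for n,p,z in [('L',(332,338),.048),('M',(415,346),.048),('R',(508,342),.048),('railL',(293,212),.034),('railR',(533,218),.034),('bayTL',(176,280),.022),('bayTR',(264,280),.022),('bayBL',(174,416),.022),('bayBR',(265,416),.022),('bolt1',(451,267),.022),('bolt2',(371,262),.02)]:
    print(n,np.round(ray(c,(p[0]*.64,p[1]*.64),z)[:2],4))
```

```text
L [0.4973 0.1433]
M [0.4817 0.0101]
R [ 0.4852 -0.1388]
railL [0.7058 0.2057]
railR [ 0.6869 -0.187 ]
bayTL [0.5989 0.4023]
bayTR [0.5959 0.257 ]
bayBL [0.3759 0.4059]
bayBR [0.3727 0.2573]
bolt1 [ 0.6109 -0.0522]
bolt2 [0.6223 0.0797]
```

View pics/crop0.png

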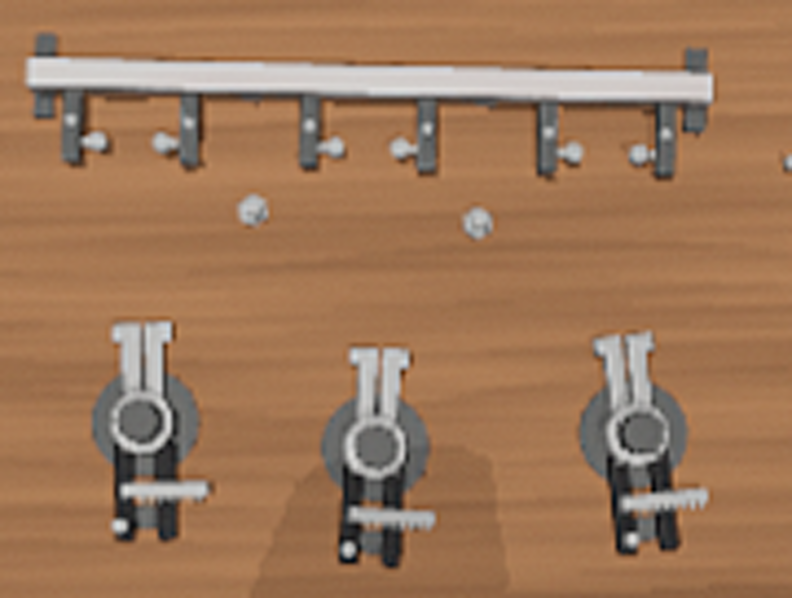

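Crop confirms three shut grey clamps with posts at crop (121,525), (348,550) and (630,540). The clip rollers and both bolts are visible too. I'll test the right and middle posts with a push of about 14 mm each.

```bash
cat >> h.py <<'E'
D=[180,0,0]
def cr(u,v,z): return ray(imaging.calibration('top'),(180+u/4.4,120+v/4.4),z)
E
python3 - <<'E'
from h import *
posts={'L':(121,525),'M':(348,550),'R':(630,540)}; P={k:cr(*v,.038) for k,v in posts.items()}
N={'L':cr(141,421,.048),'M':cr(376,445,.048),'R':cr(639,432,.048)}
T={'L':cr(143,330,.01),'M':cr(379,355,.01),'R':cr(623,343,.01)}
for k in P: print(k,P[k][:2].round(4),N[k][:2].round(4),T[k][:2].round(4), np.hypot(*(P[k]-N[k])[:2]).round(4))
for i,(a,b) in {3:((95,141),(163,142)),2:((335,147),(401,148)),1:((572,153),(639,154))}.items():
    print('rollers',i,cr(*a,.024)[:2].round(4),cr(*b,.024)[:2].round(4))
r.grip(0.0,squeeze=30)
for k in 'RM':
    x,y=P[k][:2]; x-=.003
    s=[x,y-.026]
    r.goto([*s,.10],D); r.move_linear([*s,.038],feed=.15)
    f0=np.array(r.get_wrist_force())
    r.move_linear([x,y-.0045,.038],feed=.06)
    print(k,np.array(r.get_wrist_force())-f0,r.get_ee_pos())
    r.move_linear([x,y-.010,.038],feed=.15)
    r.move_linear([x,y-.010,.11],feed=.25)
r.goto([.35,-.25,.2],D)
im=snap('top','top1')
cv2.imwrite('pics/crop1.png',cv2.resize(im[120:256,180:360,::-1],None,fx=4.4,fy=4.4,interpolation=cv2.INTER_CUBIC))
print(r.get_clock())
E
```

```text
L [0.4397 0.1578] [0.4989 0.1444] [0.5535 0.1464] 0.0607
M [0.4228 0.0277] [0.4825 0.0105] [0.5358 0.0073] 0.0621
R [ 0.4255 -0.1336] [ 0.4869 -0.1391] [ 0.5399 -0.1364] 0.0617
rollers 3 [0.6644 0.1715] [0.6629 0.1315]
rollers 2 [0.6577 0.0306] [ 0.6563 -0.0081]
rollers 1 [ 0.6511 -0.1079] [ 0.6496 -0.147 ]
R [ 0.12027747 -1.95032998  1.4970939 ] [ 0.42302277 -0.1378506   0.03852176]
M [ 0.04570019 -0.6585098  -0.40109107] [0.41983417 0.02375438 0.03817919]
8.1333
```

View pics/crop1.png

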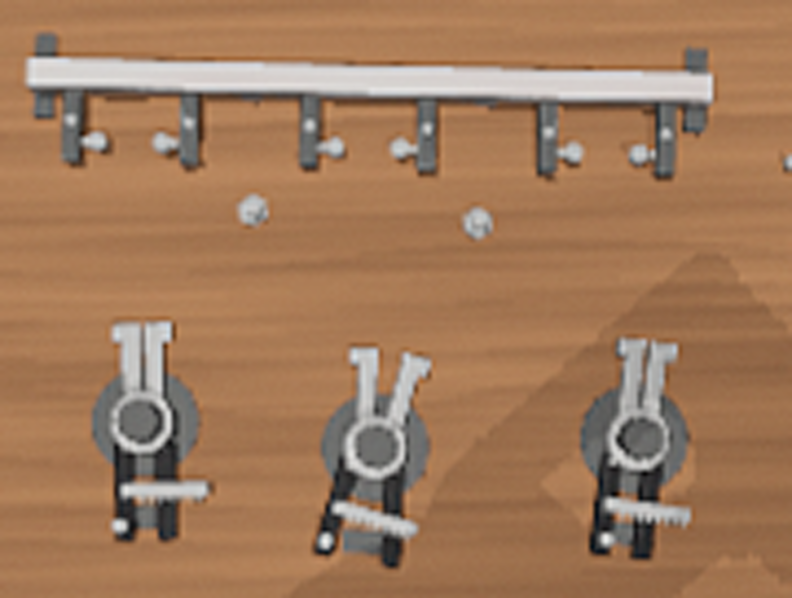

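M (middle) is the loose one: its jaws are spread and its handle swung out, with the post at crop (324,541). R turned as a whole, so it is latched. L stands between M and the bay, so I'll open M wider, then park L in front of clip 3 without engaging it, to clear M's path.

```bash
cat >> h.py <<'E'
def crop(im,name,box=(120,256,180,360),f=4.4):
    a,b,c,d=box; cv2.imwrite(f'pics/{name}.png',cv2.resize(im[a:b,c:d,::-1],None,fx=f,fy=f,interpolation=cv2.INTER_CUBIC))
ZG=.044
def take(x,y,yaw=0):
    r.goto([x,y,.12],[180,0,yaw]); r.move_linear([x,y,ZG],feed=.15); r.grip(0.0,squeeze=30)
    print('grip',r.get_grip_width(),np.round(r.get_wrist_force(),1))
def drop():
    x,y,z=r.get_ee_pos(); r.grip(1.0); r.move_linear([x,y,.12],feed=.2)
E
python3 - <<'E'
from h import *
print('post M',cr(324,541,.038)[:2].round(4),'green',ray(imaging.calibration('top'),(340*.64,450*.64),.02)[:2])
r.goto([.428,.012,.10],D); r.move_linear([.428,.012,.045],feed=.15)
r.move_linear([.434,.036,.045],feed=.05); print(np.round(r.get_wrist_force(),1))
r.move_linear([.430,.030,.045]); r.move_linear([.430,.030,.12],feed=.25)
r.grip(1.0)
take(.4989,.1444)
r.move_linear([.60,.1546,ZG],feed=.08); print(np.round(r.get_wrist_force(),1))
drop()
r.goto([.40,-.05,.25],D)
crop(snap('top','top2'),'crop2'); snap('wrist','wrist2')
np.save('w2.npy',imaging.calibration('wrist'),allow_pickle=True)
print(r.get_clock())
E
```

```text
post M [0.4282 0.0414] green [0.31517212 0.13573777]
[ 0.8 -1.5  1.4]
grip 0.26950637740707706 [-1.4  1.3  5.3]
[-10.3  -0.6  13.5]
17.6083
```

View pics/crop2.png

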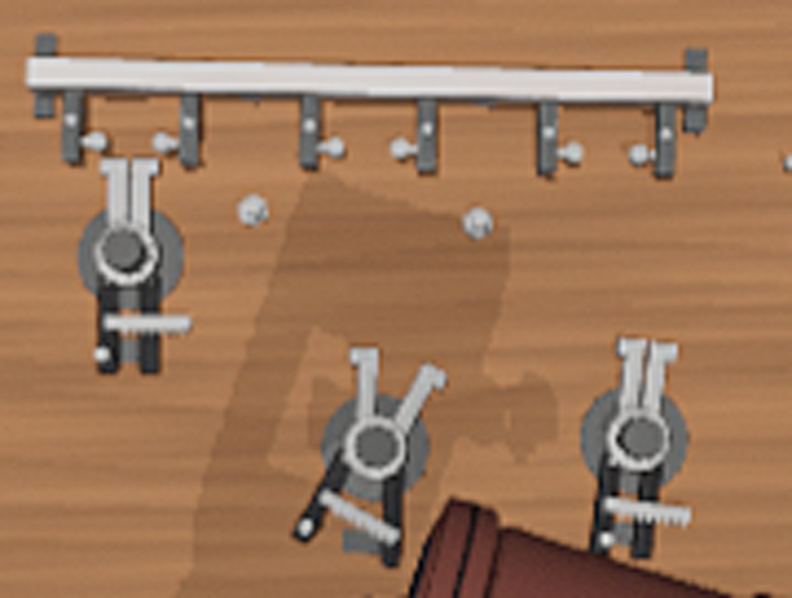

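View pics/wrist2.png

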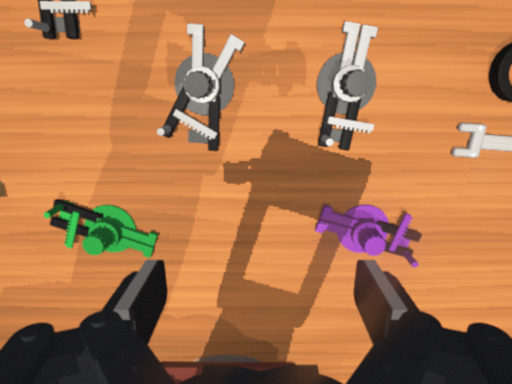

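M is now open about 0.5 rad, with its jaw tips at crop (365,357) and (435,378). L is lined up in front of clip 3. Next I'll slide M past it into the bay.

Run:
```python
from h import *
take(.4825,.0105)
for p in [(.450,.06),(.450,.19),(.487,.25),(.488,.326)]:
    r.move_linear([*p,ZG],feed=.09); print(np.round(r.get_wrist_force(),1))
drop()
r.goto([.46,.10,.25],D)
crop(snap('top','top3'),'crop3',(120,290,90,300),3.7)
print(r.get_clock())
```

```text
grip 0.26932346832291376 [-2.5  0.3  6.2]
[0.7 0.  8.3]
[-1.6 -5.8 11.8]
[-9.1 -5.3 18.1]
[-1.1 -3.7  9.6]
26.125
```

View pics/crop3.png

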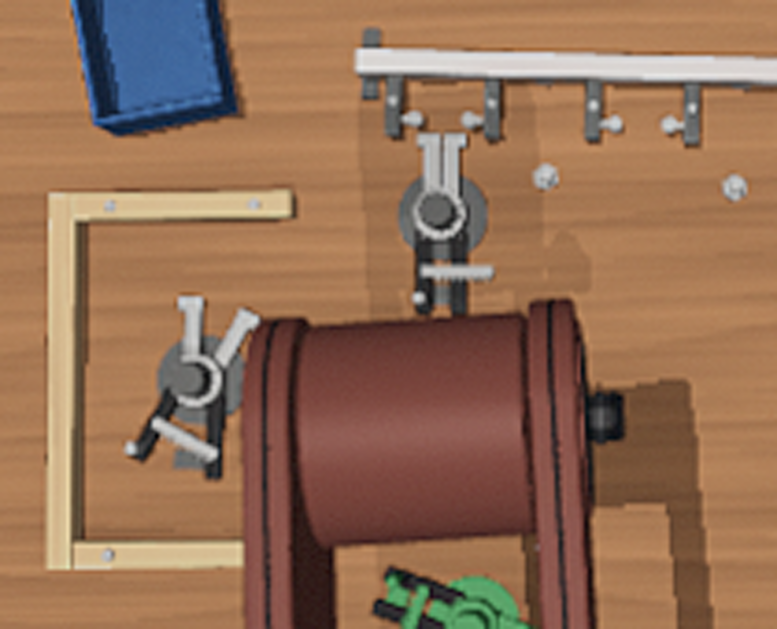

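M sits open in the bay with its nut at crop (193,378), near the middle and clear of the battens. Now I'll push L into clip 3, watching the force.

```bash
cat >> h.py <<'E'
AX=np.array([1,-.0476])/np.hypot(1,.0476)
def push(clip,start=-.040,end=.003,lim=24):
    p=np.array(clip)+AX*start; r.move_linear([*p,ZG],feed=.08)
    log=[]
    for s in np.arange(start+.002,end+1e-6,.002):
        p=np.array(clip)+AX*s; r.move_linear([*p,ZG],feed=.04)
        f=np.array(r.get_wrist_force()); log.append((round(s*1000),round(-f[:2]@AX,1),round(f[1],1),round(f[2],1),round(float((np.array(r.get_ee_pos())[:2]-clip)@AX)*1000,1)))
        if -f[:2]@AX>lim: break
    for l in log: print(*l)
E
python3 - <<'E'
from h import *
take(.60,.1546)
push((.6747,.1510))
print(r.get_clock())
E
```

```text
grip 0.2651241945436307 [-1.4  0.4  3.8]
-38 6.5 -0.6 9.5 -39.1
-36 9.0 0.4 11.1 -37.6
-34 8.7 0.4 11.4 -35.6
-32 9.3 -0.4 10.8 -33.6
-30 8.4 0.5 11.7 -31.6
-28 7.9 -0.1 11.4 -29.6
-26 8.3 0.8 11.1 -27.6
-24 8.5 0.1 11.0 -25.6
-22 8.2 0.2 10.3 -23.6
-20 8.6 0.5 10.8 -21.6
-18 9.5 0.7 12.3 -20.0
-16 12.1 0.3 13.5 -18.5
-14 13.4 1.1 15.1 -16.9
-12 15.4 0.5 15.8 -15.0
-10 14.2 -0.0 15.7 -13.1
-8 14.6 0.9 14.5 -10.9
-6 13.2 0.8 13.9 -8.7
-4 12.4 0.9 13.5 -6.5
-2 10.5 0.4 12.2 -4.2
0 10.0 1.2 11.3 -1.9
2 8.8 0.9 10.9 0.3
34.0167
```

Rollers passed, but the rail hasn't been felt yet, so I'll continue gently.

Run:
```python
from h import *
push((.6747,.1510),start=.002,end=.014,lim=19)
drop(); r.goto([.52,.06,.25],D)
im=snap('wrist','wrist4'); c=imaging.calibration('wrist'); print(r.get_clock())
c3=np.array([.6747,.1510])
print('proj clip3 nut top',proj(c,[*c3,.048]).round(1))
cv2.imwrite('pics/wrist4x.png',cv2.resize(im[:230,:,::-1],(800,360),interpolation=cv2.INTER_CUBIC))
```

```text
4 8.5 0.4 11.1 2.4
6 11.6 -0.5 13.0 3.5
8 19.9 0.4 19.0 3.7
37.1333
proj clip3 nut top [157.8  -0.6]
```

View pics/wrist4x.png

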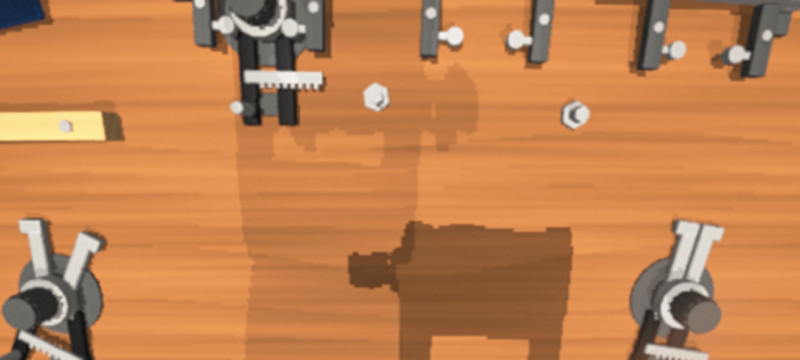

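L is home: its collar is behind the rollers, and it met a hard stop at about 20 N (including about 8 N of sliding friction). Now R goes into clip 1, with its yaw corrected in the grip.

Run:
```python
from h import *
n=cr(639,436,.048)[:2]; p=cr(607,540,.038)[:2]; t=cr(647,350,.01)[:2]
v=p-n; y1=np.degrees(np.arctan2(v[1],v[0]))-168.7; v=t-n; y2=np.degrees(np.arctan2(v[1],v[0]))
y1=(y1+180)%360-180
print(n,y1,y2)
d=np.clip(-2.7-y1,-12,12)
take(*n,yaw=-d/2)
C=np.array([.6613,-.1280])+.0032*AX
a=C-AX*.09
r.move_linear([*a,ZG],[180,0,d/2],feed=.06); print(np.round(r.get_wrist_force(),1))
b=C-AX*.072
r.move_linear([*b,ZG],feed=.08)
print(r.get_clock())
crop(snap('top','top5'),'crop5'); c=imaging.calibration('wrist'); snap('wrist','wrist5')
```

```text
[ 0.48466343 -0.13906953] -6.22516629037446 -12.50645770217254
grip 0.2665951817438551 [-0.  -1.9  5.4]
[-13.5  -0.6  16.8]
41.375
```

View pics/wrist5.png

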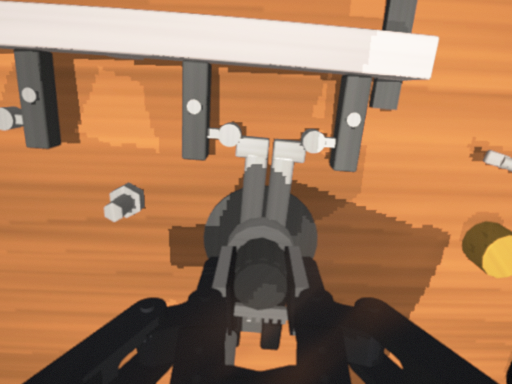

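The wrist view shows R's jaws (271,150) centred between the clip 1 rollers (230,135) and (316,141), and square to the rail. Pushing home.

Run:
```python
from h import *
C=np.array([.6613,-.1280])+.0032*AX
push(C,start=-.030,end=.010,lim=19)
drop()
r.goto([.45,-.05,.30],D)
im=snap('wrist','wrist6'); 
r.goto([.35,-.35,.25],D); crop(snap('top','top6'),'crop6',(110,270,90,370),2.85); print(r.get_clock(),np.round(r.get_wrist_force(),1))
```

```text
-28 10.5 -0.2 12.9 -29.8
-26 10.6 0.5 13.0 -28.0
-24 10.7 0.5 13.1 -26.0
-22 10.7 0.7 12.7 -24.1
-20 13.2 1.1 15.0 -22.5
-18 15.2 0.9 16.9 -20.9
-16 16.4 -0.0 16.9 -19.2
-14 17.8 0.1 18.0 -17.4
-12 16.3 1.1 17.8 -15.3
-10 16.8 1.1 17.2 -13.3
-8 15.9 1.6 16.7 -11.1
-6 14.7 0.4 16.8 -8.9
-4 14.7 0.9 15.1 -6.7
-2 12.0 1.4 15.2 -4.4
0 11.1 -0.5 14.0 -2.1
2 11.3 0.1 13.0 0.0
4 14.8 0.3 16.5 1.1
6 22.8 1.0 21.9 1.3
50.2583 [ 1.1 -0.7  0.1]
```

View pics/crop6.png

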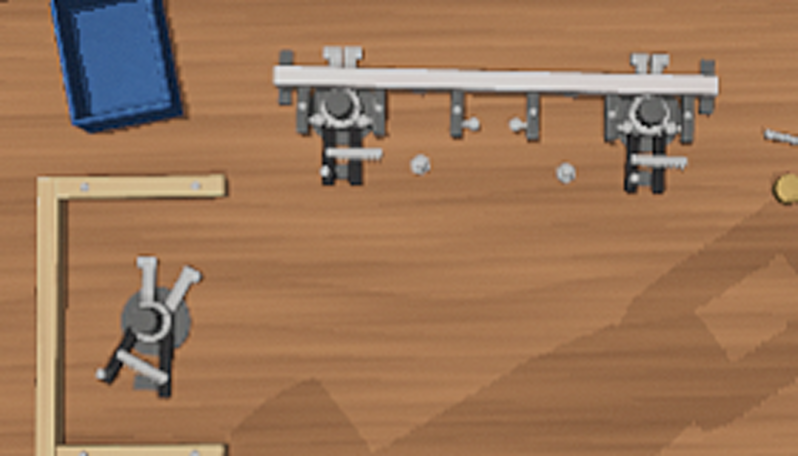

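Both latched clamps are home: their nuts at (341,103) and (651,112) are level with the rail, with the rollers closed behind the collars. M is open in the bay, the bolts are untouched and the arm is clear, so I'll hand in.

```bash
python3 -c "
from h import *
job_done()"
```

```text
the job is handed in; nothing more can be done
```

The job is done and handed in at about 50 s of the 72 s allowed. I can't tell which letters (A, B, C) the clamps carry, so I name them by where they started.

- **Loose clamp:** it was the middle one. Pushing its post swung its handle, while the right one turned as a whole. I did not push the left post, so I take it as latched by elimination. I opened the middle clamp to about 0.5 rad and slid it into the bay, where the last picture shows it still open near the middle.
- **Latched clamps:** the left one went into clip 3 and the right one into clip 1. For both, the force rose as the collar passed the rollers, fell again, then met a hard stop at about 20 and 23 N in total. Of that, about 8 to 11 N was sliding friction.
- **Extra move:** I first slid the left clamp to just in front of clip 3, not engaged, so the loose one could pass into the bay.
- **Last checks:** the final top picture shows both clamps at the rail with their rollers closed behind the collars. The bolts are where they were and the arm is clear. I did not re-check the other bystanders, but the arm did not go near them.
- **What disagreed:** the stops came about 3.5 and 4.5 mm further in than the clip positions I had estimated from the camera. The gripper also pressed the clamps down with roughly 10 to 20 N while sliding them.

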